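# Hang the tube rack on the soak bath's rim and slide it home under the catch

### The arm

A 6-joint arm with a two-finger parallel gripper is mounted at the origin on the work surface. World frame = base frame: x ahead of the robot, y to its left, z up, the work surface at z = 0. Lengths are in m, angles in rad, forces in N, time in s.
With the tool pointing down it reaches from about 0.35 to 0.875 m from the base axis. Payload 4.2 kg.
Tool frame: the origin (TCP) lies at the centre of the arm's flange, where the gripper is bolted on; the fingertips stand 182 mm ahead of it and the grasp point (between the pads) lies 164 mm ahead of it (r.tip_extent is the distance from the TCP to the fingertips, in m); z points along the fingers, y is the line along which they close (so a half turn about z gives the same grasp; the last joint's range is limited). The gripper opens to 87 mm and grips with 3 to 60 N. Pads are 19 mm wide; open, the fingers measure 117 mm over their backs; the gripper's body (75 mm by 190 mm) begins 51 mm behind the grasp point.
Start: joints at [1.408, 0.385, 0.008, 0, -1.194, -0.259], TCP at [0.256, 0.57, 0.405] pointing down, gripper open.
Joint ranges: [-3.14, 3.14], [-1.21, 2.06], [-1.07, 1.41], [-3.16, 2.05], [-2.99, -0.16], [-3.1, 3.1]. Speed limits (rad/s): [2.79, 2.79, 3.14, 3.14, 3.14, 3.14].

### API

Orientations are given as [roll, pitch, yaw] about the fixed x, y, z axes, in that order (R = Rz(yaw) Ry(pitch) Rx(roll)).
In Python, from station import r, snapshot, job_done gives the robot as it stands. The module is installed in compiled form; this text tells all that it offers.
- The arm moves only by the tool jog_arm, never from a script. Its argument "rows" is a list of rows, each a list of 3 entries, a list of its own where there are three numbers: the shift along the world's x, y, z in m, then the turn about the world's z in degrees, then the finger opening in m, from 0 to 0.087. A call has 1 to 20 rows; each row is the pose to reach, as a shift and turn from the pose commanded when the call began; what a row does not reach only later rows make up. A row lasts 1/12 s, in which the tool goes at most 41.7 mm and 7.16 degrees, less where a joint would pass 70% of its speed; a pose out of reach is approached as far as the arm can. A call with a gripper value outside its range is refused whole. The fingers move at their own pace and stop on an object; "newtons" is the grip in N (left out, the last holds). Time passes only in rows, so rows that repeat a pose let the fingers close. It gives the time, the measured TCP pose, the force, the opening and the grip force at its end, in the units of the state.
- r.observe(): the state, without advancing time (a new reading comes with each control period).
- snapshot(name): name is "scene" or "top" or "wrist"; returns a dict with "color" (400x640x3 uint8, blue, green, red), "fx", "fy", "cx", "cy" (pixels), "D" ([k1, k2, p1, p2, k3] as OpenCV has them; the pictures are not rectified), "world_to_cam" (4x4, takes a point from world to camera coordinates). Camera axes: x right, y down, z forward; pixel columns grow to the right and rows downward; lengths in m; the calibration is good to about 2 mm. A picture is of the moment at which its call begins. There is no depth.
- job_done(): hands the job in; it is judged then, once.
The state is a dict: "time": time; "joint_positions": joint angles; "joint_velocities": joint speeds; "joint_torque": joint torques, N m; "eef_pos": TCP position; "tool_rot": TCP orientation; "ft_force": force on the tool from outside, world axes, zero at the start; "ft_torque": the same for the moment, N m; "finger_gap": finger opening in m; "gripper_force": force on a finger pad.
Only numpy, scipy, OpenCV 4.12 (cv2) and the standard library are available. Lean on these libraries where they do the work, as an engineer would, in place of code of your own. Each camera call takes 0.05 s, during which the arm holds its last target. There are 200 camera calls.

### The job

Hang the steel tube rack by its own hook over the soak bath's near wall, tubes inside the bath, setting it on the free part of the rim to the right (seen from the robot) of the roller catch. Then, with the hook staying down on the rim, slide it left until its toe clicks in under the sprung roller, so that the roller has dropped down again behind the toe bead, and let go of it. Keep the rack upright, never push or press it against the bath or catch harder than about 20 N, and leave everything else where it is.

Things in the scene. Friction and masses are not known exactly. Their poses are not given: they have to be found in the camera images.
- rack: Loose steel tube rack, 0.25-0.49 kg, standing upright on the bench; six tubes with blue caps are fixed in it (caps end at z 78 mm). Origin: centre of its box's underside; z up; x to the tube side, away from the hook; y along the hook to its toe. Box x -34 to 30, y -50 to 50. A strap at x -34 to -30, y -25 to 25 rises from its back to z 85 and bends over into the hook.
- rack_hook (a point): Middle of the hook's throat, on the underside of the bridge that comes to lie on the rim (rack frame -39, 0, 85 mm; rack's axes). Throat 10 mm wide in x, between strap and a 4 mm tongue (y -25 to 25) that hangs outside the wall down to rack z 55. Bridge: 18 mm wide, 6 mm thick (z 85 to 91), from y -30 to 70.
- rack_grip (a point): Point in the black upright handle block on the bridge (rack frame -39, 0, 115 mm; rack's axes). Block 12 mm thick (x), 24 mm long (y), z 91 to 136. Grip it from above across its 12 mm. The centre of mass lies about 35 mm to its +x side, lower down.
- rack_toe (a point): Centre of the toe bead at the bridge's +y end (rack frame -39, 70, 91 mm; rack's axes): a round bar, 12 mm in diameter, lying across (along x), its underside level with the bridge's, its top 6 mm above the bridge's top.
- bath: Fixed open steel soak bath, empty, 200 (x) by 360 (y) by 120 mm tall, walls 5 mm. Origin: centre of its underside; z up; x away from the robot (near wall at x -100 to -95 mm); y to the left along the near wall. A circulator head, up to z 220, stands on the far wall's left end.
- bath_rim (a point): Middle of the near wall's length and thickness, at rim height (bath frame -97.5, 0, 120 mm; bath's axes). The rack hangs with its x, y along these. A dark steel keeper with the roller catch is clamped on this wall's left half; its roller is somewhere from y 60 to 140 mm in this frame: it differs each time, is not reported, and is found by feel or sight. The keeper never moves.
- catch (a joint): Lift (m) of the sprung roller (14 mm diameter, lying across the rim), 0 at rest, up to 0.012. At rest its underside is 4 mm above the rim; the toe bead lifts it to 0.008 in passing, then it drops to 0.002 on the bridge: home, the handle some 57 mm right of the roller. Pushing it through takes 6 to 14 N along the rim, as the rubbing hook allows. A rigid stop bars the bead 1 to 3 mm after the click. Keeper reaches 63 mm above the rim.
- reagent: Bystander, to be left alone: closed reagent bottle, 60 mm across, 130 mm tall. Origin at the centre of its underside.
- beaker: Bystander, to be left alone: open glass beaker, 70 mm across, 85 mm tall. Origin at the centre of its underside.
- dishes: Bystander, to be left alone: stack of three closed culture dishes, 86 mm across, 41 mm tall. Origin at the centre of its underside.
- tipbox: Bystander, to be left alone: closed pipette-tip box, 122 x 87 x 57 mm. Origin at the centre of its underside.
- tubeblock: Bystander, to be left alone: white block with four blue-capped tubes, 60 x 120 mm, 92 mm tall over the caps; it has no hook. Origin at the centre of its underside.
- spatula: Bystander, to be left alone: thin steel weighing spatula lying flat, 160 mm long. Origin at the centre of its underside.
Not all that is in view belongs to the job. What is shaped like the rack but orange or purple is not meant.

How it is judged:
On the way, in this order (a step that is already met when the one before it is completed fails the run):
1. the hook sits over the near wall on the free rim, clear of the catch (x of rack in the frame of bath_rim above 0.02 m and x of rack_hook in the frame of bath_rim between -0.005 and 0.005 m and z of rack_hook in the frame of bath_rim between -0.004 and 0.003 m and angle between rack's own z axis and vertical below 0.12 rad and angle between the y axis of rack and the y axis of bath, either way round below 0.12 rad and value of joint catch below 0.001 m), for 0.2 s.
2. with the hook down on the rim, the toe bead lifts the roller (x of rack in the frame of bath_rim above 0.02 m and x of rack_hook in the frame of bath_rim between -0.005 and 0.005 m and z of rack_hook in the frame of bath_rim between -0.004 and 0.003 m and angle between rack's own z axis and vertical below 0.12 rad and angle between the y axis of rack and the y axis of bath, either way round below 0.12 rad and value of joint catch above 0.0055 m).
At the end, for the whole second after the job is handed in: The released rack hangs still by its hook on the near wall, tubes inside: throat middle within 5 mm of the wall's middle, bridge within 3 mm above or 4 mm below the rim, upright and in line with the wall within 0.12 rad, roller dropped behind the toe bead (catch 1 to 3.5 mm) (x of rack in the frame of bath_rim above 0.02 m and x of rack_hook in the frame of bath_rim between -0.005 and 0.005 m and z of rack_hook in the frame of bath_rim between -0.004 and 0.003 m and angle between rack's own z axis and vertical below 0.12 rad and angle between the y axis of rack and the y axis of bath, either way round below 0.12 rad and value of joint catch between 0.001 and 0.0035 m and linear speed of rack below 0.01 m/s); the robot touches nothing.
It fails at once if the rack presses on the bath, keeper or catch with more than 36 N in all (contact force between rack and bath above 36 N).
It fails at once if the rack is tipped by more than about 30 degrees (angle between rack's own z axis and vertical above 0.55 rad).
It fails at once if a bystander is moved by more than 30 mm (distance of any of reagent, beaker, dishes, tipbox, tubeblock, spatula from where it was at the start of the episode above 0.03 m).
It also fails if it takes over 72 s, if anything falls off the work surface, if the arm or the gripper's body presses on something with over 40 N, if the wrist force passes 120 N, or if a joint passes its speed limit or range.

## Working session

There is one attempt and no reset: what is moved stays moved. The work goes in short steps, Python scripts to look and compute and a tool call to move; the robot and the scene stay as the last step left them, time stands still between calls to the robot, and variables do not carry over. Pictures are saved under pics/ and viewed, at most 12 in all, crops included, and the job is handed in when it is done.

Besides the shell and the picture viewer there is one more tool, called after "Request:" by a JSON object that holds its "name" and its "arguments", one argument or row to a line. jog_arm: Moves the arm, as the interface text tells. Its arguments: {"type":"object","properties":{"rows":{"type":"array"},"newtons":{"type":"number"}},"required":["rows"]}

```bash
mkdir -p pics; cat > h.py <<'E'
import cv2, numpy as np, pickle
from station import r, snapshot, job_done
def snap(n,f):
    s=snapshot(n); cv2.imwrite(f'pics/{f}.png',s['color']); pickle.dump(s,open(f'pics/{f}.pkl','wb')); return s
def load(f): return pickle.load(open(f'pics/{f}.pkl','rb'))
def K(s): return np.array([[s['fx'],0,s['cx']],[0,s['fy'],s['cy']],[0,0,1.]])
def ray(s,uv):
    p=cv2.undistortPoints(np.array([[uv]],float),K(s),np.array(s['D'],float))[0,0]
    T=np.array(s['world_to_cam']); R=T[:3,:3]
    return -R.T@T[:3,3], R.T@np.array([p[0],p[1],1])
def onz(s,uv,z):
    o,d=ray(s,uv); return (o+d*(z-o[2])/d[2]).round(4)
def proj(s,P):
    T=np.array(s['world_to_cam']); 
    return cv2.projectPoints(np.array(P,float).reshape(-1,1,3),cv2.Rodrigues(T[:3,:3])[0],T[:3,3],K(s),np.array(s['D'],float))[0][:,0].round(1)
E
python3 - <<'E'
from h import *
for n in ['scene','top']:
    s=snap(n,n+'0'); T=np.array(s['world_to_cam']); print(n,s['fx'],(-T[:3,:3].T@T[:3,3]).round(3))
o=r.observe(); print(o['time'],o['eef_pos'],o['tool_rot'],o['ft_force'])
E
```

```text
scene 363.8758685685258 [ 0.949 -0.576  0.842]
top 399.17408940271724 [ 0.456 -0.198  1.198]
0.1 [0.25576446 0.57005827 0.40379527] [ 3.13965594e+00 -8.08312414e-05 -4.21940591e-01] [ 0.08192574 -0.47086968 -0.42524992]
```

View pics/scene0.png

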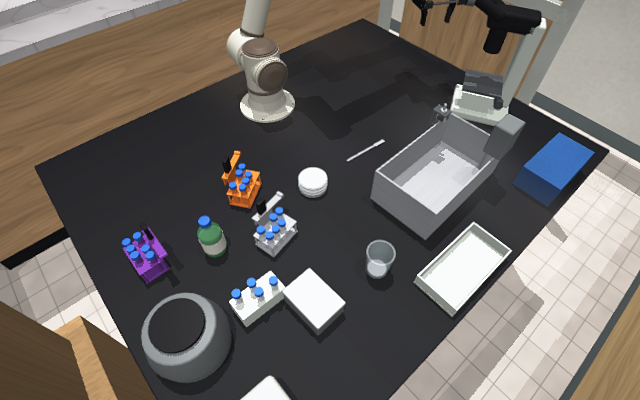

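View pics/top0.png

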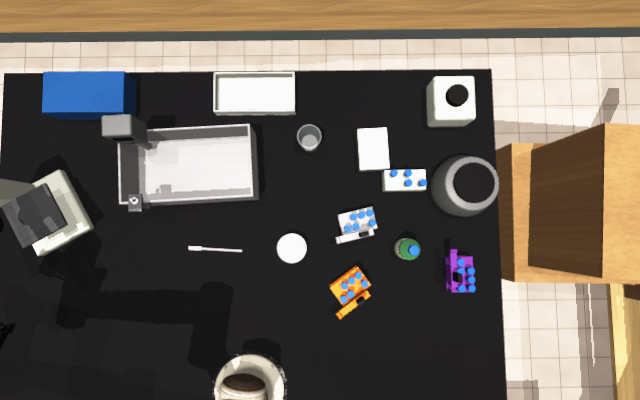

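Candidates are the steel rack at top (357,225) / scene (274,230), the orange rack at top (350,290), the purple rack at top (460,272) and the white tubeblock at top (405,180). I choose the steel one, which is grey and has a hook. The bath is centred at top (188,163), with the keeper at (135,203). Next is a close crop plus measurements.

```bash
python3 - <<'E'
from h import *
s=load('top0'); c=s['color']
a=cv2.resize(c[195:255,320:395],None,fx=7,fy=7,interpolation=cv2.INTER_CUBIC)
b=cv2.resize(c[110:215,105:265],None,fx=5,fy=5,interpolation=cv2.INTER_CUBIC)[:,:800]
t=load('scene0')['color'][185:260,240:310]; t=cv2.resize(t,None,fx=5,fy=5,interpolation=cv2.INTER_CUBIC)
im=np.zeros((600,800,3),np.uint8)
im[:230*0+1]=0
cv2.imwrite('pics/b.png',b)
m=np.zeros((420,525+350,3),np.uint8); m[:420,:525]=a; m[:375,525:]=t
cv2.imwrite('pics/a.png',cv2.resize(m,None,fx=.9,fy=.9))
hsv=cv2.cvtColor(c,cv2.COLOR_BGR2HSV)
k=cv2.inRange(hsv,(95,120,120),(120,255,255)); k[:, :320]=0;k[:195]=0;k[255:]=0;k[:,395:]=0
n,l,st,ce=cv2.connectedComponentsWithStats(k)
for i in range(1,n): print(st[i],ce[i].round(1),onz(s,ce[i],.078))
E
```

```text
[366 210   8   6  37] [369.8 212.4] [ 0.5056 -0.3501  0.078 ]
[358 212   7   6  34] [361.1 214.5] [ 0.4999 -0.3257  0.078 ]
[350 214   7   6  36] [353.  216.5] [ 0.4946 -0.3026  0.078 ]
[369 220   8   6  38] [372.1 222.3] [ 0.4777 -0.3559  0.078 ]
[352 223   7   7  34] [355.4 226.4] [ 0.4669 -0.3089  0.078 ]
[344 226   7   6  36] [347.  228.4] [ 0.4616 -0.2853  0.078 ]
```

View pics/a.png

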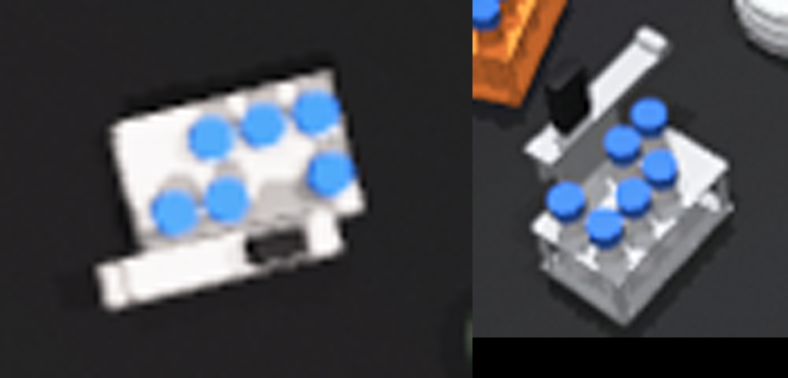

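View pics/b.png

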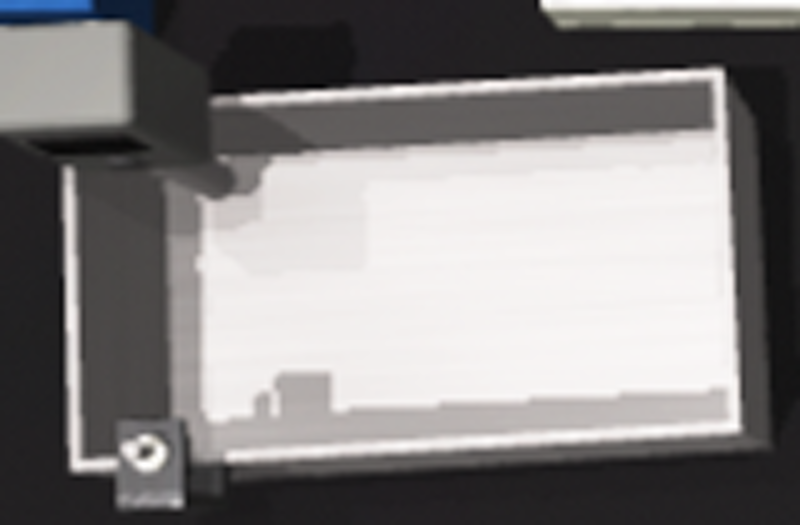

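The crop confirms it: a steel rack with white bridge and black handle at top ≈(363.7,233.6), the toe to the left, the hook on the robot's side. The bath's near rim runs from about (119,204) to (253,197), with the keeper at about columns 128–142.

```bash
python3 - <<'E'
from h import *
s=load('top0'); q=load('scene0')
P={n:onz(s,uv,.12) for n,uv in dict(NR=(253.2,196.8),NL=(119,204.2),FR=(249.3,123.8)).items()}
print(P, np.degrees(np.arctan2(-(P['NL']-P['NR'])[0],(P['NL']-P['NR'])[1])),np.linalg.norm(P['NL']-P['NR']),np.linalg.norm(P['FR']-P['NR']))
# handle top: dark blob in top
c=s['color'].astype(int).sum(2)
print(c[226:242,355:376])
print('toe',onz(s,(320+110/6.3,195+287/6.3),.095),'bridge other end',onz(s,(320+328/6.3,195+232/6.3),.091))
print('box far L',onz(s,(320+112/6.3,195+125/6.3),.0),)
# handle top centre by two views: top (363.7,232.9), scene crop (570,85)->
sc=(240+(570-472.5)/4.5,185+82/4.5)
for f in [(363.7,232.9)]:
  o,d=ray(s,f);o2,d2=ray(q,sc)
  A=np.stack([d,-d2],1);t=np.linalg.lstsq(A,o2-o,rcond=None)[0];print(o+d*t[0],o2+d2*t[1], onz(s,f,.136),onz(q,sc,.136))
w=r.observe();print(w['joint_positions'])
s=snap('wrist','w0');T=np.array(s['world_to_cam']);print(s['fx'],-T[:3,:3].T@T[:3,3],T[:3,:3])
E
```

```text
{'NR': array([ 0.5501, -0.0296,  0.12  ]), 'NL': array([0.5346, 0.3313, 0.12  ]), 'FR': array([ 0.7512, -0.0191,  0.12  ])} 2.4592384266366634 0.3612326950872526 0.20137393078549165
[[508 507 508 508 612 651 593 595 597 597 599 587 533 479 467 444 482 553
  652 725 737]
 [508 508 509 514 559 575 597 599 599 599 602 604 590 568 569 564 556 557
  665 736 743]
 [508 507 507 535 555 570 599 602 605 605 605 606 583 525 587 680 671 626
  597 622 608]
 [487 510 522 556 554 574 605 605 562 475 490 514 529 568 671 736 734 692
  446 280 244]
 [551 567 562 555 518 474 514 524 518 548 513 456 472 551 695 746 745 700
  372  97  96]
 [532 492 574 584 551 553 523 429 350 362 316 264 271 458 699 744 744 717
  480  96 102]
 [650 716 726 668 393 367 316 232 166 127 120 120 129 344 670 744 743 739
  631 101 103]
 [735 740 707 548 134 112 140 136 144 149 149 145 144 296 649 746 746 745
  691 305 101]
 [739 717 695 542  35 106 168 162 159 159 155 152 153 251 605 740 743 718
  546 277 101]
 [734 707 706 613 224  93 155 169 169 167 148 253 356 370 496 569 517 438
  239 143 100]
 [735 708 707 625 300 132 11
[... 313 characters left out ...]
   99  98 105]
 [ 96  97  99  99  99  94  98  97  98  97  99  96  97  99  97 100  94 100
  101 101 103]
 [ 97  99  97  97  97  97  97  97  93  98  99  99  98  99  99  96 100  99
  105 102 102]]
toe [ 0.4285 -0.257   0.095 ] bridge other end [ 0.4512 -0.3535  0.091 ]
box far L [ 0.503  -0.2644  0.    ]
[ 0.44875395 -0.32570211  0.12891097] [ 0.4486281  -0.32588866  0.12893403] [ 0.4488 -0.3249  0.136 ] [ 0.4536 -0.3284  0.136 ]
[ 1.40760167e+00  3.85435528e-01  6.76767544e-03 -4.48889974e-04
 -1.19402143e+00 -2.58580463e-01]
300.5926658539723 [0.32728796 0.53737273 0.38379352] [[-0.41018387 -0.91199941  0.00250488]
 [-0.8735156   0.39366177  0.28635801]
 [-0.26214441  0.11527139 -0.95811942]]
```

Request:
{"name": "jog_arm", "arguments": {
  "rows": [
    [[0.12,-0.4,0.0],-53,0.06],
    [[0.12,-0.4,0.0],-53,0.06],
    [[0.12,-0.4,0.0],-53,0.06],
    [[0.12,-0.4,0.0],-53,0.06],
    [[0.12,-0.4,0.0],-53,0.06],
    [[0.12,-0.4,0.0],-53,0.06],
    [[0.12,-0.4,0.0],-53,0.06],
    [[0.12,-0.4,0.0],-53,0.06],
    [[0.12,-0.4,0.0],-53,0.06],
    [[0.12,-0.4,0.0],-53,0.06],
    [[0.12,-0.4,0.0],-53,0.06],
    [[0.19,-0.895,0.0],-53,0.06],
    [[0.19,-0.895,0.0],-53,0.06],
    [[0.19,-0.895,0.0],-53,0.06],
    [[0.19,-0.895,0.0],-53,0.06],
    [[0.19,-0.895,0.0],-53,0.06],
    [[0.19,-0.895,0.0],-53,0.06],
    [[0.19,-0.895,0.0],-53,0.06],
    [[0.19,-0.895,0.0],-53,0.06],
    [[0.19,-0.895,0.0],-53,0.06]
  ]
}}

```text
time: 1.82
eef_pos: [0.4281, -0.2031, 0.4048]
tool_rot: [-3.141, 0.0, -1.347]
ft_force: [0.4, 0.4, -0.7]
finger_gap: 0.0597
gripper_force: 0.0
```

Request:
{"name": "jog_arm", "arguments": {
  "rows": [
    [[0.018,-0.12,0.0],0,0.06],
    [[0.018,-0.12,0.0],0,0.06],
    [[0.018,-0.12,0.0],0,0.06],
    [[0.018,-0.12,0.0],0,0.06],
    [[0.018,-0.12,0.0],0,0.06],
    [[0.018,-0.12,0.0],0,0.06]
  ]
}}

```text
time: 2.32
eef_pos: [0.4462, -0.321, 0.4041]
tool_rot: [3.141, 0.001, -1.347]
ft_force: [-0.2, 0.4, -0.2]
finger_gap: 0.0605
gripper_force: 0.0
```

```bash
python3 - <<'E'
from h import *
s=snap('wrist','w1'); print(r.observe()['eef_pos'],r.observe()['tool_rot'])
c=np.array([.449,-.325,.136]);print(proj(s,c))
E
```

```text
[ 0.44620997 -0.32036435  0.4045027 ] [ 3.14109086e+00  6.85957119e-04 -1.34625751e+00]
[[315.9 201.7]]
```

View pics/w1.png

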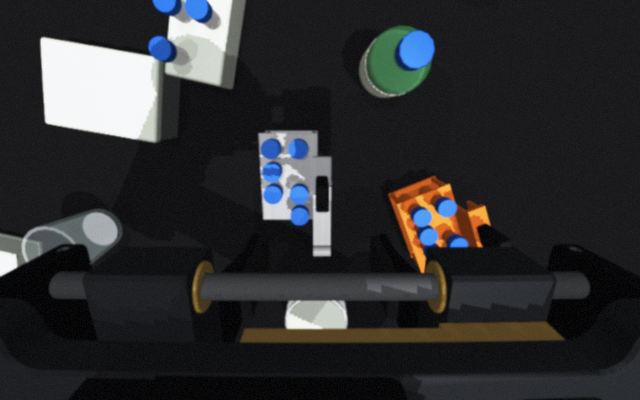

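The wrist view shows the black handle at about (322,193) on the white bridge, which runs upright in the picture, so the yaw is nearly right. I'll refine it now.

```bash
python3 - <<'E'
from h import *
s=load('w1'); g=cv2.cvtColor(s['color'],cv2.COLOR_BGR2GRAY)
w=g[150:262,305:340]
b=((w>110)*255).astype(np.uint8); cs,_=cv2.findContours(b,cv2.RETR_EXTERNAL,2)
h=((w<60)*255).astype(np.uint8); n,l,st,ce=cv2.connectedComponentsWithStats(h)
for i in range(1,n):
  if st[i][4]>30: print(st[i]+np.array([305,150,0,0,0]),ce[i]+[305,150])
for y in (165,170,180,190,200,208,220,230,240,244): print(y,list(g[y,308:336]))
# predicted block corners for guess
def blk(x,y,a,z): 
  R=np.array([[np.cos(a),-np.sin(a)],[np.sin(a),np.cos(a)]]); return [list(np.array([x,y])+R@np.array(v))+[z] for v in [(-.006,-.012),(.006,-.012),(.006,.012),(-.006,.012)]]
print(proj(s,blk(.449,-.325,.23,.136)),proj(s,blk(.449,-.325,.23,.091)))
for uv in [(322,180),(322,193),(322,208)]: print(onz(s,uv,.136),onz(s,uv,.091))
for uv in [(322,250),(321.5,160)]: print(onz(s,uv,.094))
E
```

```text
[ 305  150   35  112 1384] [328.0166185  214.04913295]
[316 176  13  35 398] [321.75125628 192.88693467]
165 [np.uint8(149), np.uint8(147), np.uint8(152), np.uint8(153), np.uint8(150), np.uint8(152), np.uint8(151), np.uint8(149), np.uint8(146), np.uint8(147), np.uint8(145), np.uint8(144), np.uint8(150), np.uint8(148), np.uint8(148), np.uint8(149), np.uint8(148), np.uint8(149), np.uint8(147), np.uint8(147), np.uint8(148), np.uint8(141), np.uint8(122), np.uint8(84), np.uint8(41), np.uint8(23), np.uint8(25), np.uint8(27)]
170 [np.uint8(144), np.uint8(148), np.uint8(147), np.uint8(148), np.uint8(147), np.uint8(150), np.uint8(150), np.uint8(148), np.uint8(148), np.uint8(145), np.uint8(147), np.uint8(146), np.uint8(147), np.uint8(144), np.uint8(148), np.uint8(146), np.uint8(148), np.uint8(150), np.uint8(149), np.uint8(149), np.uint8(148), np.uint8(140), np.uint8(121), np.uint8(80), np.uint8(42), np.uint8(24), np.uint8(25), np.uint8(27)]
180 [np.uint8(144), np.uint8(148), np.uint8(148), np.uint8(148), np.uint8(146), np.uint8(148), np.uint8(138), np.uint8(106), np.uint8(51), np.uint8(18), np
[... 2756 characters left out ...]
), np.uint8(16), np.uint8(65), np.uint8(141), np.uint8(182), np.uint8(193), np.uint8(190), np.uint8(191), np.uint8(190), np.uint8(190), np.uint8(192), np.uint8(193), np.uint8(194), np.uint8(190), np.uint8(190), np.uint8(190), np.uint8(188), np.uint8(191), np.uint8(191), np.uint8(184), np.uint8(135), np.uint8(62), np.uint8(24), np.uint8(25), np.uint8(21), np.uint8(22)]
[[322.9 188.2]
 [308.7 188.3]
 [309.2 214.9]
 [323.  214.8]] [[322.2 177.1]
 [310.2 177.2]
 [310.5 200.3]
 [322.3 200.2]]
[ 0.4482 -0.3448  0.136 ] [ 0.4455 -0.3351  0.091 ]
[ 0.4457 -0.3337  0.136 ] [ 0.4425 -0.322   0.091 ]
[ 0.4426 -0.3206  0.136 ] [ 0.4389 -0.3065  0.091 ]
[ 0.4287 -0.2619  0.094 ]
[ 0.4505 -0.3549  0.094 ]
```

Request:
{"name": "jog_arm", "arguments": {
  "rows": [
    [[-0.002,-0.0065,-0.04],0,0.06],
    [[-0.002,-0.0065,-0.08],0,0.06],
    [[-0.002,-0.0065,-0.1],0,0.06],
    [[-0.002,-0.0065,-0.115],0,0.06],
    [[-0.002,-0.0065,-0.125],0,0.06],
    [[-0.002,-0.0065,-0.125],0,0.06],
    [[-0.002,-0.0065,-0.125],0,0.06]
  ]
}}

```text
time: 2.95
eef_pos: [0.4448, -0.3269, 0.2804]
tool_rot: [-3.141, -0.001, -1.345]
ft_force: [0.5, 0.2, 0.1]
finger_gap: 0.0601
gripper_force: 0.0
```

Request:
{"name": "jog_arm", "arguments": {
  "newtons": 50,
  "rows": [
    [[0,0,0],0,0.02],
    [[0,0,0],0,0.02],
    [[0,0,0],0,0.02],
    [[0,0,0],0,0.005],
    [[0,0,0],0,0.005],
    [[0,0,0],0,0.0],
    [[0,0,0],0,0.0],
    [[0,0,0],0,0.0]
  ]
}}

```text
time: 3.62
eef_pos: [0.4443, -0.3277, 0.2798]
tool_rot: [3.142, -0.0, -1.347]
ft_force: [-0.8, 0.6, -0.4]
finger_gap: 0.0147
gripper_force: 0.0
```

Request:
{"name": "jog_arm", "arguments": {
  "rows": [
    [[0,0,0],0,0.0],
    [[0,0,0],0,0.0],
    [[0,0,0],0,0.0],
    [[0,0,0],0,0.0],
    [[0,0,0.005],0,0.0],
    [[0,0,0.015],0,0.0],
    [[0,0,0.03],0,0.0],
    [[0,0,0.03],0,0.0],
    [[0,0,0.03],0,0.0]
  ]
}}

```text
time: 4.37
eef_pos: [0.4444, -0.3276, 0.3106]
tool_rot: [-3.14, -0.001, -1.347]
ft_force: [-0.6, 0.6, -2.9]
finger_gap: 0.0113
gripper_force: 50.0
```

Request:
{"name": "jog_arm", "arguments": {
  "rows": [
    [[0,0,0.03],0,0.0],
    [[0,0,0.06],0,0.0],
    [[0,0,0.09],0,0.0],
    [[0,0.01,0.12],0,0.0],
    [[0.005,0.03,0.14],-1,0.0],
    [[0.012,0.06,0.14],-2,0.0],
    [[0.02,0.09,0.14],-3,0.0],
    [[0.028,0.12,0.14],-4,0.0],
    [[0.035,0.15,0.14],-5,0.0],
    [[0.042,0.18,0.14],-6,0.0],
    [[0.05,0.21,0.14],-7,0.0],
    [[0.058,0.245,0.14],-8,0.0],
    [[0.065,0.28,0.14],-9,0.0],
    [[0.073,0.315,0.14],-10,0.0],
    [[0.081,0.35,0.14],-10.2,0.0],
    [[0.089,0.38,0.14],-10.2,0.0],
    [[0.095,0.405,0.14],-10.2,0.0],
    [[0.1,0.425,0.14],-10.2,0.0],
    [[0.102,0.434,0.14],-10.2,0.0],
    [[0.102,0.4376,0.14],-10.2,0.0]
  ]
}}

```text
time: 6.03
eef_pos: [0.5465, 0.1115, 0.4483]
tool_rot: [3.139, -0.0, -1.523]
ft_force: [-0.0, 0.6, -3.5]
finger_gap: 0.0121
gripper_force: 50.0
```

Request:
{"name": "jog_arm", "arguments": {
  "rows": [
    [[0,0,0],0,0.0],
    [[0,0,0],0,0.0],
    [[0,0,0],0,0.0]
  ]
}}

```text
time: 6.28
eef_pos: [0.5461, 0.109, 0.4497]
tool_rot: [3.141, -0.0, -1.526]
ft_force: [0.1, 0.8, -3.1]
finger_gap: 0.0117
gripper_force: 50.0
```

```bash
python3 - <<'E'
from h import *
s=snap('wrist','w2'); o=r.observe(); print(o['eef_pos'],o['tool_rot'],o['ft_force'],o['ft_torque'])
snap('top','t2'); snap('scene','s2')
for y in (-.02,.05,.11,.18): print(y,proj(s,[.5501-.0435*(y+.0296),y,.12]),proj(s,[.5551-.0435*(y+.0296),y,.12]))
E
```

```text
[0.54609049 0.10893557 0.4498173 ] [ 3.14137331e+00 -7.31410306e-05 -1.52621395e+00] [-0.50720868 -0.49716389 -2.23564596] [ 0.07706507  0.04028625 -0.03779936]
-0.02 [[320.5  57.5]] [[315.2  57.2]]
0.05 [[320.4 133. ]] [[315.4 132.8]]
0.11 [[320.3 190.7]] [[315.6 190.5]]
0.18 [[320.2 250.7]] [[315.7 250.5]]
```

View pics/w2.png

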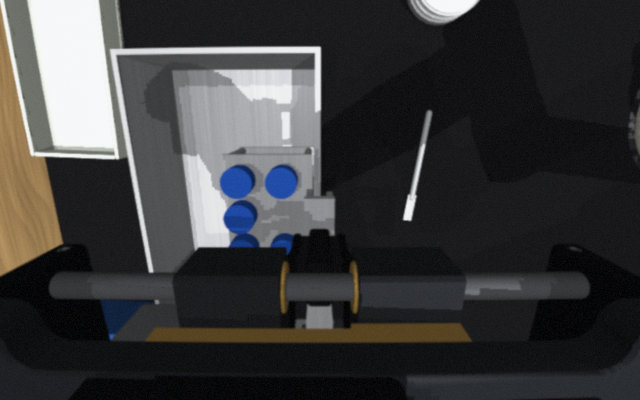

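Wrist view: the rim's right outer corner is at (320,47), the wall runs down columns ~316–321, and the bridge end is at (306–335, 196). Measuring both edges precisely in this same view.

```bash
python3 - <<'E'
from h import *
s=load('w2'); g=cv2.cvtColor(s['color'],cv2.COLOR_BGR2GRAY)
for y in (75,95,115,135,190,198,204,212,220,228): print(y,g[y,298:342].astype(int).tolist())
# bridge predicted: TCP (.5461,.109), yaw .0446, z= .17+.091 
a=-1.526+np.pi/2; R=np.array([[np.cos(a),-np.sin(a)],[np.sin(a),np.cos(a)]])
z=.4498-.2798
for v in [(-.009,-.03),(.009,-.03)]:
  for h in (.091,.085): print(v,h,proj(s,list(np.array([.5461,.1089])+R@np.array(v))+[z+h]))
t=load('t2')
c=t['color'][110:220,105:265]; cv2.imwrite('pics/t2c.png',cv2.resize(c,None,fx=5,fy=5,interpolation=cv2.INTER_CUBIC))
E
```

```text
75 [147, 151, 148, 144, 144, 143, 146, 146, 148, 147, 146, 146, 147, 145, 146, 150, 178, 222, 238, 241, 240, 233, 182, 85, 28, 27, 24, 26, 26, 27, 27, 27, 28, 25, 26, 25, 29, 28, 25, 28, 25, 27, 30, 29]
95 [167, 165, 166, 166, 162, 164, 166, 165, 165, 162, 162, 161, 162, 162, 164, 166, 190, 225, 238, 240, 240, 235, 183, 87, 26, 22, 24, 24, 26, 25, 25, 27, 24, 25, 24, 25, 27, 23, 26, 28, 26, 27, 25, 24]
115 [158, 157, 158, 157, 156, 159, 160, 159, 159, 156, 156, 158, 158, 161, 159, 154, 157, 155, 154, 155, 157, 146, 104, 48, 28, 20, 22, 26, 24, 22, 31, 25, 27, 29, 28, 26, 28, 24, 21, 21, 18, 12, 16, 12]
135 [152, 151, 154, 152, 149, 155, 148, 151, 153, 152, 153, 152, 155, 155, 150, 152, 149, 153, 154, 154, 152, 140, 99, 46, 18, 14, 15, 17, 17, 19, 21, 16, 16, 21, 15, 16, 19, 16, 14, 14, 17, 17, 19, 10]
190 [136, 142, 146, 149, 147, 148, 145, 142, 125, 101, 88, 87, 86, 85, 79, 91, 113, 122, 120, 119, 117, 107, 77, 33, 14, 15, 15, 13, 16, 27, 26, 29, 23, 29, 22, 22, 23, 24, 27, 23, 28, 21, 26, 26]
198 [148, 145, 145, 147, 146, 140, 122, 110, 107, 104, 105, 106, 104, 105, 106, 108, 108, 
[... 430 characters left out ...]
147, 143, 143, 145, 148, 144, 145, 141, 144, 144, 147, 150, 146, 145, 145, 145, 145, 143, 142, 138, 98, 52, 27, 24, 24, 25, 20, 21]
220 [113, 118, 118, 119, 121, 119, 118, 118, 119, 119, 117, 115, 118, 116, 120, 122, 127, 125, 134, 137, 138, 141, 138, 136, 139, 140, 139, 129, 121, 117, 119, 115, 116, 115, 118, 107, 80, 41, 25, 25, 22, 23, 27, 20]
228 [117, 118, 116, 115, 118, 117, 121, 118, 119, 121, 117, 118, 111, 101, 97, 88, 83, 82, 88, 83, 85, 85, 85, 83, 84, 84, 82, 90, 97, 104, 111, 117, 120, 116, 116, 111, 77, 39, 26, 25, 20, 23, 22, 24]
(-0.009, -0.03) 0.091 [[333.4 199.6]]
(-0.009, -0.03) 0.085 [[332.9 196.8]]
(0.009, -0.03) 0.091 [[302.6 199.6]]
(0.009, -0.03) 0.085 [[303.1 196.8]]
```

View pics/s2.png

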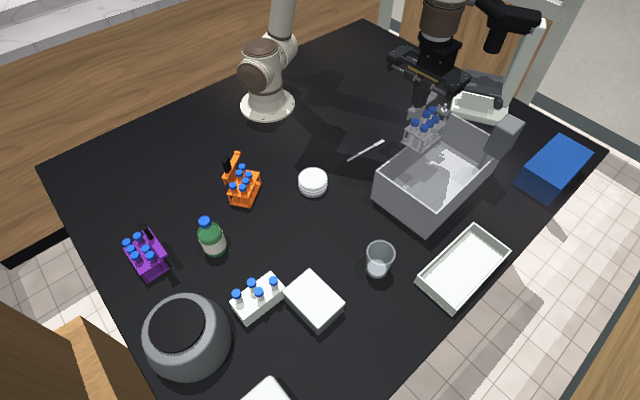

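Request:
{"name": "jog_arm", "arguments": {
  "rows": [
    [[0.0015,0,-0.025],0,0.0],
    [[0.0015,0,-0.05],0,0.0],
    [[0.0015,0,-0.075],0,0.0],
    [[0.0015,0,-0.092],0,0.0],
    [[0.0015,0,-0.097],0,0.0],
    [[0.0015,0,-0.097],0,0.0],
    [[0.0015,0,-0.097],0,0.0],
    [[0.0015,0,-0.097],0,0.0]
  ]
}}

```text
time: 7.1
eef_pos: [0.5484, 0.1101, 0.3545]
tool_rot: [-3.138, 0.001, -1.525]
ft_force: [-0.7, 0.2, -2.8]
finger_gap: 0.0116
gripper_force: 50.0
```

```bash
python3 - <<'E'
from h import *
s=snap('wrist','w3'); o=r.observe(); print(o['eef_pos'],o['tool_rot'],o['ft_force'],o['ft_torque'])
g=cv2.cvtColor(s['color'],cv2.COLOR_BGR2GRAY)
a=o['tool_rot'][2]+np.pi/2; R=np.array([[np.cos(a),-np.sin(a)],[np.sin(a),np.cos(a)]])
z=o['eef_pos'][2]-.2798
for v in [(-.009,-.03),(.009,-.03),(0,-.03)]: print(proj(s,list(o['eef_pos'][:2]+R@np.array(v))+[z+.091]))
for y in (-.01,.03,.06): print(y,proj(s,[[.5501-.0435*(y+.0296),y,.12],[.5551-.0435*(y+.0296),y,.12]]).tolist())
a=cv2.resize(g[0:240,250:390],None,fx=2.5,fy=2.5,interpolation=cv2.INTER_CUBIC)
q=snap('scene','s3')['color'];b=cv2.resize(cv2.cvtColor(q[80:180,370:500],cv2.COLOR_BGR2GRAY),None,fx=3.4,fy=3.4,interpolation=cv2.INTER_CUBIC)
m=np.zeros((600,800),np.uint8);m[:a.shape[0],:a.shape[1]]=a;m[:b.shape[0],355:355+b.shape[1]]=b[:,:445];cv2.imwrite('pics/m3.png',m)
E
```

```text
[0.54831665 0.1100811  0.35452723] [-3.13826732e+00  1.10298374e-03 -1.52474494e+00] [ 0.16085202  0.2341142  -2.2483216 ] [ 0.09760287  0.04601001 -0.00735458]
[[334.9 199.3]]
[[304.2 199.3]]
[[319.5 199.3]]
-0.01 [[326.7, 46.5], [319.0, 46.1]]
0.03 [[326.2, 110.5], [318.9, 110.2]]
0.06 [[325.8, 154.5], [318.8, 154.1]]
```

View pics/m3.png

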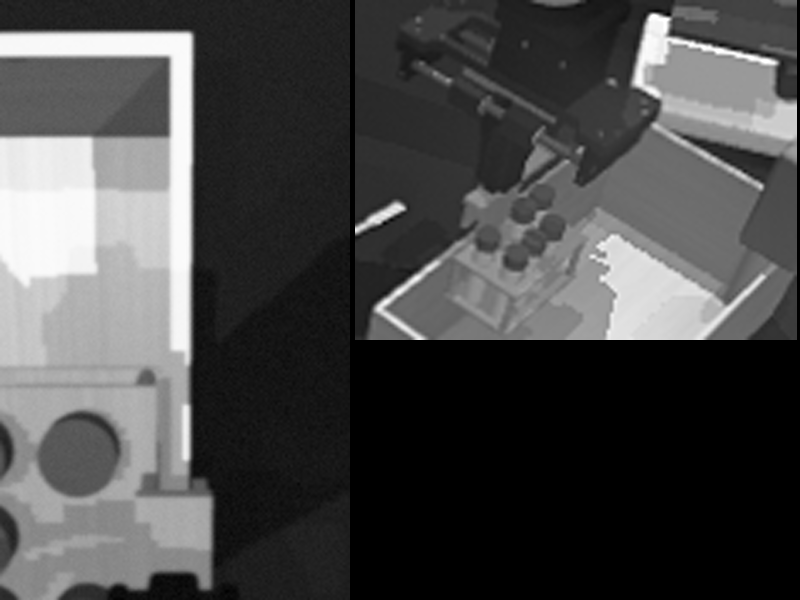

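Request:
{"name": "jog_arm", "arguments": {
  "rows": [
    [[-0.001,0,0],0,0.0],
    [[-0.001,0,-0.006],0,0.0],
    [[-0.001,0,-0.012],0,0.0],
    [[-0.001,0,-0.016],0,0.0],
    [[-0.001,0,-0.02],0,0.0],
    [[-0.001,0,-0.02],0,0.0]
  ]
}}

```text
time: 7.7
eef_pos: [0.5465, 0.1099, 0.3313]
tool_rot: [3.139, -0.001, -1.525]
ft_force: [-1.2, -0.5, -3.3]
finger_gap: 0.012
gripper_force: 50.0
```

Request:
{"name": "jog_arm", "arguments": {
  "rows": [
    [[0,0,-0.004],0,0.0],
    [[0,0,-0.008],0,0.0],
    [[0,0,-0.011],0,0.0],
    [[0,0,-0.013],0,0.0],
    [[0,0,-0.013],0,0.0],
    [[0,0,-0.013],0,0.0]
  ]
}}

```text
time: 8.2
eef_pos: [0.5469, 0.11, 0.3197]
tool_rot: [3.141, -0.0, -1.525]
ft_force: [0.4, 0.1, -2.2]
finger_gap: 0.0115
gripper_force: 50.0
```

Request:
{"name": "jog_arm", "arguments": {
  "rows": [
    [[0,0,-0.001],0,0.0],
    [[0,0,-0.002],0,0.0],
    [[0,0,-0.003],0,0.0],
    [[0,0,-0.003],0,0.0]
  ]
}}

```text
time: 8.53
eef_pos: [0.5468, 0.11, 0.3166]
tool_rot: [3.141, -0.0, -1.525]
ft_force: [0.2, -0.3, -2.8]
finger_gap: 0.0118
gripper_force: 50.0
```

Request:
{"name": "jog_arm", "arguments": {
  "rows": [
    [[0,0,-0.001],0,0.0],
    [[0,0,-0.001],0,0.0],
    [[0,0,-0.001],0,0.0]
  ]
}}

```text
time: 8.78
eef_pos: [0.5468, 0.11, 0.3157]
tool_rot: [3.141, -0.0, -1.525]
ft_force: [0.3, 0.1, -3.3]
finger_gap: 0.0113
gripper_force: 50.0
```

Request:
{"name": "jog_arm", "arguments": {
  "rows": [
    [[0,0,-0.001],0,0.0],
    [[0,0,-0.001],0,0.0],
    [[0,0,-0.001],0,0.0]
  ]
}}

```text
time: 9.03
eef_pos: [0.5469, 0.11, 0.3148]
tool_rot: [-3.141, 0.0, -1.525]
ft_force: [-0.4, -0.2, -3.2]
finger_gap: 0.0118
gripper_force: 50.0
```

Request:
{"name": "jog_arm", "arguments": {
  "rows": [
    [[0,0,-0.0005],0,0.0],
    [[0,0,-0.001],0,0.0],
    [[0,0,-0.001],0,0.0]
  ]
}}

```text
time: 9.28
eef_pos: [0.5469, 0.11, 0.3147]
tool_rot: [-3.141, -0.0, -1.525]
ft_force: [-2.1, 0.2, 4.2]
finger_gap: 0.0119
gripper_force: 50.0
```

Request:
{"name": "jog_arm", "arguments": {
  "rows": [
    [[0,0,0.0002],0,0.0],
    [[0,0,0.0002],0,0.0],
    [[0,0,0.0002],0,0.0],
    [[-0.0002,0.004,0.0002],0,0.0],
    [[-0.0004,0.008,0.0002],0,0.0],
    [[-0.0005,0.012,0.0002],0,0.0],
    [[-0.0007,0.016,0.0002],0,0.0],
    [[-0.0009,0.02,0.0002],0,0.0],
    [[-0.0009,0.02,0.0002],0,0.0]
  ]
}}

```text
time: 10.03
eef_pos: [0.5466, 0.1301, 0.3147]
tool_rot: [-3.139, -0.001, -1.524]
ft_force: [-0.1, -3.4, 5.1]
finger_gap: 0.0116
gripper_force: 50.0
```

Request:
{"name": "jog_arm", "arguments": {
  "rows": [
    [[-0.0002,0.004,0.0002],0,0.0],
    [[-0.0004,0.008,0.0002],0,0.0],
    [[-0.0005,0.012,0.0002],0,0.0],
    [[-0.0007,0.016,0.0002],0,0.0],
    [[-0.0009,0.02,0.0002],0,0.0],
    [[-0.0011,0.024,0.0002],0,0.0],
    [[-0.0013,0.028,0.0002],0,0.0],
    [[-0.0015,0.033,0.0002],0,0.0],
    [[-0.0015,0.033,0.0002],0,0.0]
  ]
}}

```text
time: 10.78
eef_pos: [0.5449, 0.1633, 0.3147]
tool_rot: [-3.14, -0.0, -1.524]
ft_force: [-0.9, -3.2, 5.7]
finger_gap: 0.012
gripper_force: 50.0
```

Request:
{"name": "jog_arm", "arguments": {
  "rows": [
    [[-0.0001,0.0025,0.0],0,0.0],
    [[-0.0002,0.005,0.0],0,0.0],
    [[-0.0003,0.0075,0.0],0,0.0],
    [[-0.0004,0.01,0.0],0,0.0],
    [[-0.0005,0.0125,0.0],0,0.0],
    [[-0.0007,0.015,0.0],0,0.0],
    [[-0.0007,0.015,0.0],0,0.0]
  ]
}}

```text
time: 11.37
eef_pos: [0.5442, 0.1779, 0.3148]
tool_rot: [-3.14, -0.001, -1.524]
ft_force: [0.9, -3.3, 4.8]
finger_gap: 0.0118
gripper_force: 50.0
```

```bash
python3 - <<'E'
from h import *
t=snap('top','t4'); q=snap('scene','s4')
a=cv2.resize(t['color'][170:225,110:230],None,fx=6,fy=6,interpolation=cv2.INTER_CUBIC)
b=cv2.resize(q['color'][85:155,400:530],None,fx=5.5,fy=3.8,interpolation=cv2.INTER_CUBIC)
m=np.zeros((600,720,3),np.uint8);m[:330]=a;m[330:330+b.shape[0],:715]=b[:270,:715]
cv2.imwrite('pics/m4.png',m)
E
```

```text
(no output)
```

View pics/m4.png

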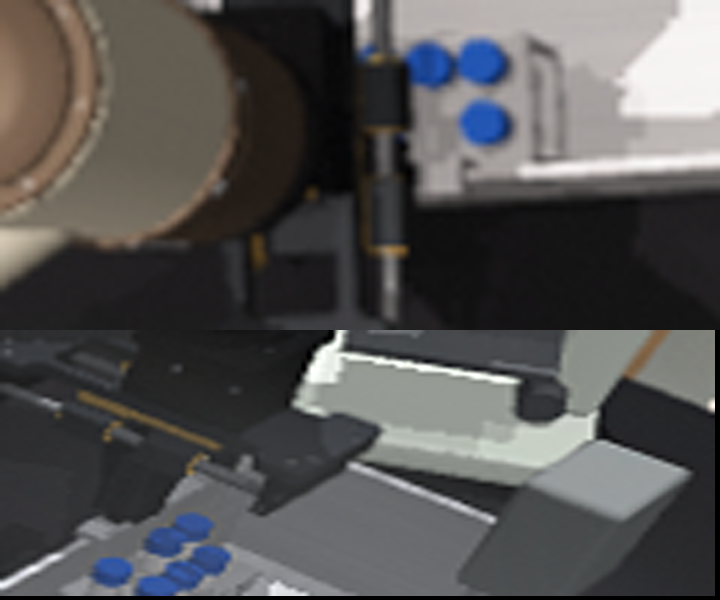

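The keeper is hidden behind the gripper, but the rack hangs level over the wall (caps at (485,62) and (485,122) in the crop). From here I go by feel.

Request:
{"name": "jog_arm", "arguments": {
  "rows": [
    [[-0.0001,0.002,0.0],0,0.0],
    [[-0.0002,0.004,0.0],0,0.0],
    [[-0.0003,0.006,0.0],0,0.0],
    [[-0.0003,0.008,0.0],0,0.0],
    [[-0.0004,0.008,0.0],0,0.0]
  ]
}}

```text
time: 11.88
eef_pos: [0.5438, 0.1858, 0.3147]
tool_rot: [-3.14, -0.001, -1.524]
ft_force: [1.0, -4.7, 4.8]
finger_gap: 0.0117
gripper_force: 50.0
```

Request:
{"name": "jog_arm", "arguments": {
  "rows": [
    [[-0.0001,0.0015,0.0],0,0.0],
    [[-0.0001,0.003,0.0],0,0.0],
    [[-0.0002,0.004,0.0],0,0.0],
    [[-0.0002,0.004,0.0],0,0.0]
  ]
}}

```text
time: 12.22
eef_pos: [0.5437, 0.189, 0.3148]
tool_rot: [-3.141, -0.002, -1.525]
ft_force: [0.9, -7.3, 6.0]
finger_gap: 0.0119
gripper_force: 50.0
```

Request:
{"name": "jog_arm", "arguments": {
  "rows": [
    [[0,0.001,0.0],0,0.0],
    [[-0.0001,0.002,0.0],0,0.0],
    [[-0.0001,0.002,0.0],0,0.0]
  ]
}}

```text
time: 12.47
eef_pos: [0.5436, 0.1902, 0.3148]
tool_rot: [3.141, -0.004, -1.525]
ft_force: [1.7, -10.9, 6.5]
finger_gap: 0.012
gripper_force: 50.0
```

Request:
{"name": "jog_arm", "arguments": {
  "rows": [
    [[0,0.001,0.0],0,0.0],
    [[-0.0001,0.002,0.0],0,0.0],
    [[-0.0001,0.002,0.0],0,0.0]
  ]
}}

```text
time: 12.72
eef_pos: [0.5435, 0.1922, 0.3148]
tool_rot: [3.141, -0.004, -1.525]
ft_force: [2.4, -10.1, 5.6]
finger_gap: 0.0114
gripper_force: 50.0
```

Request:
{"name": "jog_arm", "arguments": {
  "rows": [
    [[0.0003,0.001,0.0],0,0.0],
    [[0.0003,0.002,0.0],0,0.0],
    [[0.0003,0.003,0.0],0,0.0],
    [[0.0003,0.003,0.0],0,0.0]
  ]
}}

```text
time: 13.05
eef_pos: [0.5436, 0.1952, 0.3148]
tool_rot: [3.141, -0.004, -1.525]
ft_force: [1.3, -10.6, 6.0]
finger_gap: 0.0113
gripper_force: 50.0
```

Request:
{"name": "jog_arm", "arguments": {
  "rows": [
    [[0,0.001,0.0],0,0.0],
    [[-0.0001,0.002,0.0],0,0.0],
    [[-0.0001,0.003,0.0],0,0.0],
    [[-0.0001,0.003,0.0],0,0.0]
  ]
}}

```text
time: 13.38
eef_pos: [0.5435, 0.1984, 0.3148]
tool_rot: [3.141, -0.004, -1.525]
ft_force: [1.1, -9.9, 6.6]
finger_gap: 0.0115
gripper_force: 50.0
```

Request:
{"name": "jog_arm", "arguments": {
  "rows": [
    [[0,0.001,0.0],0,0.0],
    [[-0.0001,0.002,0.0],0,0.0],
    [[-0.0001,0.003,0.0],0,0.0],
    [[-0.0001,0.003,0.0],0,0.0]
  ]
}}

```text
time: 13.72
eef_pos: [0.5433, 0.2016, 0.3148]
tool_rot: [3.141, -0.003, -1.525]
ft_force: [0.9, -9.6, 6.4]
finger_gap: 0.0117
gripper_force: 50.0
```

Request:
{"name": "jog_arm", "arguments": {
  "rows": [
    [[0,0.001,0.0],0,0.0],
    [[-0.0001,0.002,0.0],0,0.0],
    [[-0.0001,0.003,0.0],0,0.0],
    [[-0.0001,0.003,0.0],0,0.0]
  ]
}}

```text
time: 14.05
eef_pos: [0.5432, 0.2049, 0.3148]
tool_rot: [3.141, -0.003, -1.525]
ft_force: [-0.1, -8.1, 6.1]
finger_gap: 0.0116
gripper_force: 50.0
```

Request:
{"name": "jog_arm", "arguments": {
  "rows": [
    [[0,0.001,0.0],0,0.0],
    [[-0.0001,0.002,0.0],0,0.0],
    [[-0.0001,0.003,0.0],0,0.0],
    [[-0.0001,0.003,0.0],0,0.0]
  ]
}}

```text
time: 14.38
eef_pos: [0.5431, 0.2082, 0.3148]
tool_rot: [3.142, -0.002, -1.525]
ft_force: [-1.1, -6.1, 5.8]
finger_gap: 0.0115
gripper_force: 50.0
```

Request:
{"name": "jog_arm", "arguments": {
  "rows": [
    [[0,0.001,0.0],0,0.0],
    [[-0.0001,0.002,0.0],0,0.0],
    [[-0.0001,0.002,0.0],0,0.0]
  ]
}}

```text
time: 14.63
eef_pos: [0.5429, 0.2105, 0.3148]
tool_rot: [-3.141, -0.001, -1.524]
ft_force: [-0.3, -4.8, 6.1]
finger_gap: 0.0114
gripper_force: 50.0
```

Request:
{"name": "jog_arm", "arguments": {
  "rows": [
    [[0,0.001,0.0],0,0.0],
    [[-0.0001,0.002,0.0],0,0.0],
    [[-0.0001,0.002,0.0],0,0.0]
  ]
}}

```text
time: 14.88
eef_pos: [0.5429, 0.2122, 0.3148]
tool_rot: [-3.142, -0.002, -1.525]
ft_force: [0.3, -6.2, 6.6]
finger_gap: 0.0118
gripper_force: 50.0
```

Request:
{"name": "jog_arm", "arguments": {
  "rows": [
    [[0,0.001,0.0],0,0.0],
    [[-0.0001,0.002,0.0],0,0.0],
    [[-0.0001,0.002,0.0],0,0.0]
  ]
}}

```text
time: 15.13
eef_pos: [0.5428, 0.2139, 0.3147]
tool_rot: [3.141, -0.003, -1.525]
ft_force: [1.0, -7.4, 6.4]
finger_gap: 0.0116
gripper_force: 50.0
```

Request:
{"name": "jog_arm", "arguments": {
  "rows": [
    [[0,0.0008,0.0],0,0.0],
    [[-0.0001,0.0015,0.0],0,0.0],
    [[-0.0001,0.0015,0.0],0,0.0]
  ]
}}

```text
time: 15.38
eef_pos: [0.5428, 0.2144, 0.3148]
tool_rot: [3.141, -0.005, -1.525]
ft_force: [1.0, -12.2, 7.3]
finger_gap: 0.0118
gripper_force: 50.0
```

```bash
python3 - <<'E'
from h import *
t=snap('top','t5'); q=snap('scene','s5'); w=snap('wrist','w5')
a=cv2.resize(t['color'][160:225,100:200],None,fx=4,fy=4,interpolation=cv2.INTER_CUBIC)
b=cv2.resize(q['color'][85:150,410:510],None,fx=4,fy=4,interpolation=cv2.INTER_CUBIC)
d=cv2.resize(w['color'][150:400,180:460],None,fx=1.3,fy=1.3)
m=np.zeros((600,800,3),np.uint8);m[:260,:400]=a;m[:260,400:]=b;m[262:262+325,:364]=d
cv2.imwrite('pics/m5.png',m)
E
```

```text
(no output)
```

View pics/m5.png

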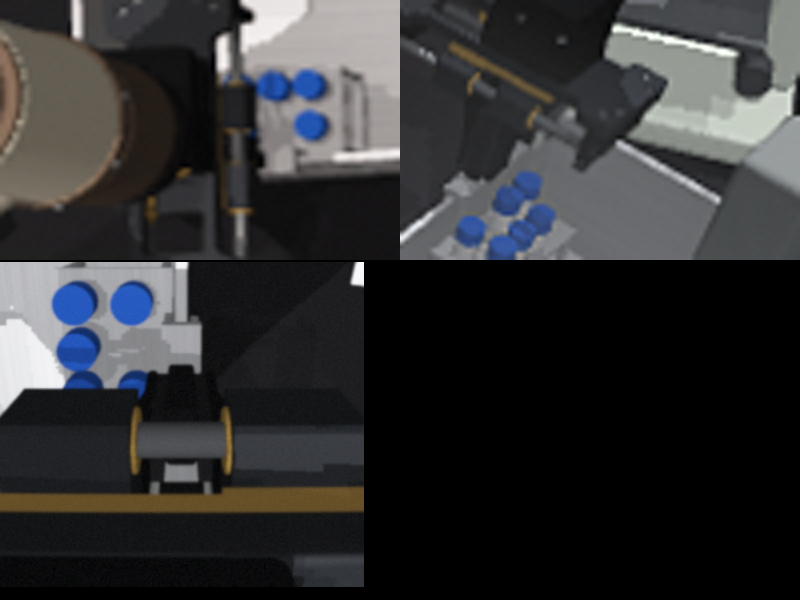

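The force profile fits a click: contact at y≈.189, minimum at .2105, and a hard stop at .214. The expected contact-to-click travel is 23 mm. I'll relieve the push and check.

Request:
{"name": "jog_arm", "arguments": {
  "rows": [
    [[0,-0.0008,0.0003],0,0.0],
    [[0.0001,-0.0016,0.0004],0,0.0],
    [[0.0001,-0.0016,0.0004],0,0.0]
  ]
}}

```text
time: 15.78
eef_pos: [0.5428, 0.2138, 0.3147]
tool_rot: [3.141, -0.002, -1.525]
ft_force: [0.3, -6.4, 4.3]
finger_gap: 0.0117
gripper_force: 50.0
```

Request:
{"name": "jog_arm", "arguments": {
  "rows": [
    [[0,-0.001,0.0],0,0.0],
    [[0.0001,-0.002,0.0],0,0.0],
    [[0.0001,-0.002,0.0],0,0.0]
  ]
}}

```text
time: 16.03
eef_pos: [0.5427, 0.2133, 0.3148]
tool_rot: [-3.141, 0.001, -1.525]
ft_force: [-1.3, -1.1, 4.8]
finger_gap: 0.0118
gripper_force: 50.0
```

Request:
{"name": "jog_arm", "arguments": {
  "rows": [
    [[0,-0.0008,0.0],0,0.0],
    [[0.0001,-0.0015,0.0],0,0.0],
    [[0.0001,-0.0015,0.0],0,0.0]
  ]
}}

```text
time: 16.28
eef_pos: [0.5426, 0.2127, 0.3147]
tool_rot: [-3.14, 0.003, -1.524]
ft_force: [-2.4, 5.4, 4.5]
finger_gap: 0.0119
gripper_force: 50.0
```

Request:
{"name": "jog_arm", "arguments": {
  "rows": [
    [[-0.0002,0.0005,0.0003],0,0.0],
    [[-0.0002,0.0009,0.0004],0,0.0],
    [[-0.0002,0.0009,0.0004],0,0.0]
  ]
}}

```text
time: 16.53
eef_pos: [0.5427, 0.213, 0.3148]
tool_rot: [-3.141, 0.001, -1.524]
ft_force: [-1.1, 4.0, 1.8]
finger_gap: 0.0115
gripper_force: 50.0
```

Request:
{"name": "jog_arm", "arguments": {
  "newtons": 10,
  "rows": [
    [[0,0,0],0,0.014],
    [[0,0,0],0,0.018],
    [[0,0,0],0,0.025],
    [[0,0,0],0,0.035],
    [[0,0,0],0,0.045],
    [[0,0,0],0,0.045],
    [[0,0,0],0,0.045],
    [[0,0,0],0,0.045]
  ]
}}

```text
time: 17.2
eef_pos: [0.5425, 0.2122, 0.3149]
tool_rot: [3.141, -0.0, -1.525]
ft_force: [-0.1, 0.3, 0.3]
finger_gap: 0.0433
gripper_force: 0.0
```

Released. Lifting clear, then moving away to the right to see the catch.

Request:
{"name": "jog_arm", "arguments": {
  "rows": [
    [[0,0,0.01],0,0.045],
    [[0,0,0.03],0,0.045],
    [[0,0,0.06],0,0.045],
    [[0,0,0.1],0,0.045],
    [[0,0,0.13],0,0.045],
    [[-0.02,-0.04,0.13],0,0.045],
    [[-0.04,-0.08,0.13],0,0.045],
    [[-0.06,-0.12,0.13],0,0.045],
    [[-0.08,-0.16,0.13],0,0.045],
    [[-0.1,-0.2,0.13],0,0.045],
    [[-0.1,-0.24,0.13],0,0.045],
    [[-0.1,-0.28,0.13],0,0.045],
    [[-0.1,-0.32,0.13],0,0.045],
    [[-0.1,-0.35,0.13],0,0.045],
    [[-0.1,-0.35,0.13],0,0.045],
    [[-0.1,-0.35,0.13],0,0.045]
  ]
}}

```text
time: 18.53
eef_pos: [0.442, -0.1396, 0.4456]
tool_rot: [-3.141, -0.0, -1.529]
ft_force: [0.2, 0.9, 0.0]
finger_gap: 0.0453
gripper_force: 0.0
```

```bash
python3 - <<'E'
from h import *
t=snap('top','t6'); q=snap('scene','s6')
a=cv2.resize(t['color'][150:220,100:220],None,fx=6.6,fy=4.5,interpolation=cv2.INTER_CUBIC)
b=cv2.resize(q['color'][85:155,400:530],None,fx=6,fy=4,interpolation=cv2.INTER_CUBIC)
m=np.zeros((600,800,3),np.uint8);m[:315,:792]=a;m[316:596,:780]=b
cv2.imwrite('pics/m6.png',m)
hsv=cv2.cvtColor(t['color'],cv2.COLOR_BGR2HSV);k=cv2.inRange(hsv,(95,120,100),(125,255,255));k[:150]=0;k[230:]=0;k[:,250:]=0
n,l,st,ce=cv2.connectedComponentsWithStats(k)
for i in range(1,n): print(st[i][4],ce[i].round(1),onz(t,ce[i],.113))
E
```

```text
137 [168.3 181.5] [0.5956 0.2025 0.113 ]
93 [155.3 192.4] [0.566  0.2373 0.113 ]
43 [177.4 191.1] [0.5688 0.1774 0.113 ]
```

View pics/m6.png

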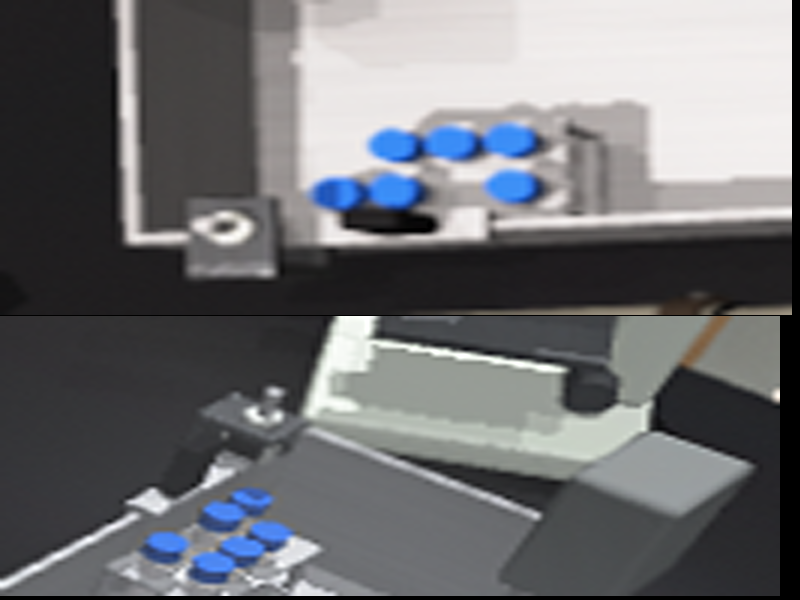

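The rack hangs level over the near wall with its toe under the keeper; the plunger is at top ≈(133.6,200). I'll compare the plunger stem's height against the start picture.

```bash
python3 - <<'E'
from h import *
a=load('scene0');b=load('s6');t=load('t6')
for z in (.183,.2): print(onz(t,(133.6,200.3),z))
h=.0; print('handle top',onz(t,(100+388/6.6,150+215/4.5),.171))
g=[cv2.cvtColor(x['color'],cv2.COLOR_BGR2GRAY)[96:116,434:456] for x in (a,b)]
for x in g: print(x[:,8:15].astype(int))
w=g[0][3:14,4:18].astype(np.float32)
print(cv2.phaseCorrelate(w,g[1][3:14,4:18].astype(np.float32)))
p=proj(b,[[.533,.272,.2],[.533,.272,.202],[.533,.272,.208]]);print(p)
E
```

```text
[0.5395 0.2637 0.183 ]
[0.5381 0.256  0.2   ]
handle top [0.5461 0.2049 0.171 ]
[[ 40  41  40  39  39  40  41]
 [ 41  41  42  41  40  42  47]
 [ 43  43  42  42  41  40  43]
 [ 43  42  42  42  42  41  40]
 [ 45  44  43  43  43  42  43]
 [ 46  44  44  42  43  42  45]
 [ 46  42  39  39  39  42  42]
 [ 45  49 114 166 112  39  43]
 [ 44  53 142 219 169  54  44]
 [ 47  55 113 166 145  56  44]
 [ 82  75 104 109  86  41  45]
 [151 110 108 103  65  42  44]
 [213 105 110 129 133  62  42]
 [234  98 112 173 222 113  76]
 [241 216 150 201 232 114 103]
 [185 196 164 169 161 102 107]
 [116 121 140 112  96 108 110]
 [115 107  97  90 102 110 105]
 [ 93 113 101 104 114 110  80]
 [ 67  86 100 114  93  86  77]]
[[ 50  50  50  48  50  48  48]
 [ 51  50  50  50  49  49  49]
 [ 51  51  50  49  50  50  49]
 [ 52  51  52  51  51  51  50]
 [ 52  52  52  51  51  51  49]
 [ 53  53  50  48  49  50  50]
 [ 52  51  71  93  61  47  50]
 [ 53  50 122 196 162  87  50]
 [ 52  54 118 195 179  92  49]
 [ 56  62  93 117 113  51  52]
 [ 85  79 106 113  91  50  53]
 [152 112 109 106  70  50  52]
 [227 107 110 129 134  67  49]
 [239 100 112 175 224 115  80]
 [242 218 150 202 234 115 104]
 [186 198 166 169 162 103 108]
 [117 122 140 113  96 108 111]
 [117 109  98  90 103 111 106]
 [ 95 114 102 105 115 111  82]
 [ 67  87 100 116  94  87  79]]
((0.40799447046229, -0.21092948070285633), 0.9625264955891504)
[[445.5  97.8]
 [445.7  97.2]
 [446.2  95.5]]
```

The stem has risen about 0.6 px, which is about 2 mm of lift. The plunger-to-handle distance is about 57 mm. Both match home, so I'm handing in.

```bash
python3 -c "
from h import *
print(job_done())"
```

```text
the job is handed in; nothing more can be done
None
```

The rack hangs by its hook on the bath's near wall with its toe clicked in under the roller, and it is released; I handed the job in at about 19 s, but `job_done()` returned no verdict. The final pictures show the roller raised about 2 mm and the handle about 57 mm right of it, both matching home. Wrist-force readings against the bath and catch peaked at about 14 N, and the arm touched none of the other items.

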